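Show the bench camera the dot under a vial with an inspection mirror

TASK

Pick the round inspection mirror out of the tool tray by its handle and hold it face up under the clamped amber vial, at the spot the bench camera is aimed at, angled so that the camera sees the red dot on the vial's underside reflected in the middle of the mirror. Finish while still holding the mirror still at that angle, carried by the gripper alone: do not put it down or let go. Leave the other tools and the glassware where they are, and do not bump the vial stand or the camera.

Things in the scene. Friction and masses are not known exactly. Their poses are not given: they have to be found in the camera images.
- mirror: (All sizes in mm.) Round inspection mirror, about 90 g, lying face up in the tray. Blue handle 120 long (x from -60 to +60 in its frame), 16 wide (y), 24 high (z), with a black band near the neck; thin steel neck; black-rimmed mirror disc 56 in diameter, 6 thick. Origin: centre of the handle's underside (near the centre of mass). x points along the handle towards the disc, z up out of the reflecting face. The disc's centre is at x = +150. Total length 238.
- mirror_face (a point): Centre of the reflecting face (pale, upper side of the disc), at (150, 0, 6) in the mirror's frame; same axes as the mirror, so z is the outward normal of the reflecting face.
- mirror_grip (a point): Middle of the handle, 12 above its underside: where to grip, fingers closing across the 16 width (y).
- tray: White open tray, 340 (x) x 250 (y) x 32 high outside, walls and floor 5 thick, fixed to the bench. Origin: centre of its underside on the bench. The mirror, scoop and brush lie side by side along the tray's x, about 72 apart, in any order; their undersides are 5 above the bench.
- vial_stand: Fixed stand holding an amber vial (28 in diameter, 60 tall, teal cap on top) upright in a 35 wide aluminium ring (271 to 285 above the bench). Origin: on the bench straight below the vial's axis. The vial's underside is 240 above the bench, its cap's top 316. x points from the vial to the steel post, 130 away (6 radius, 380 tall), joined by a level arm 278 up; the base plate reaches from x = 85 to 185, y +-75, 12 high.
- dot (a point): The red dot, 14 in diameter, centred on the vial's underside, facing down, 239 above the bench. It hides from above: it is straight under the middle of the teal cap.
- camera_stand: Fixed bench camera: grey box and short black lens barrel with an orange ring, on a steel post with a dark base plate, all to one side of the vial. Origin: on the bench straight below the vial's axis; x points level from there to the camera's side. The post stands at x = 275 (8 radius, 370 tall), base plate x from 225 to 315, y +-60. The camera looks down along a line 46 degrees from vertical at the aim spot.
- lens (a point): Centre of the lens front, 187 level from the vial's axis and 311 above the bench, 260 from the aim spot.
- aim_spot (a point): The point in empty air the camera is aimed at: on the vial's axis, 109 straight below the dot, 130 above the bench. The centre of the mirror's face belongs here.
- halfway (a point): A point in empty air for reference, on the line from the dot to the lens, 29.5 percent of the way from the dot. It lies on the line that halves the angle dot - aim spot - lens, about 142 from the aim spot. With the face centre at the aim spot and the face's outward normal pointing at this point (23 degrees from vertical, leaning towards the camera), the camera sees the dot in the middle of the mirror. The handle's direction about that normal is free.
- scoop: Bystander in the tray: steel scoop with yellow handle, 210 long, handle 14 wide and 10 high, origin under the handle's middle.
- brush: Bystander in the tray: wooden-handled brush with white bristle block, 190 long, 20 wide, 12 high, origin under the handle's middle.
- stopper0: Bystander: black rubber stopper, 22 in diameter and high, near the tray's far end; origin under it.
- stopper1: Bystander: the other rubber stopper, same size; origin under it.
- wash_bottle: Bystander: white wash bottle with blue cap, 64 in diameter, 160 high, to the left; origin under it.
- reagent_jar: Bystander: amber jar with white lid, 60 in diameter, 90 high, right of the tray; origin under it.
- beaker: Bystander: glass beaker, 70 in diameter, 90 high, right of the tray; origin under it.
Not all that is in view belongs to the job. What is meant by the mirror is not yellow, and is the larger of those in its own colour.

How it is judged:
On the way, in this order (a step that is already met when the one before it is completed fails the run):
1. the mirror is lifted clear of the tray in the gripper (height (world z) of mirror_grip above 0.06 m and height (world z) of mirror_face above 0.05 m and contact force between the fingers and mirror above 1 N), for 0.2 s.
2. the camera sees the red dot in the held mirror (distance between mirror_face and aim_spot below 0.03 m and x of halfway in the frame of mirror_face between -0.02 and 0.02 m and y of halfway in the frame of mirror_face between -0.02 and 0.02 m and z of halfway in the frame of mirror_face above 0.05 m and contact force between the fingers and mirror above 1 N), for 0.3 s.
At the end, for the whole second after the job is handed in: The mirror is held still by the gripper alone, face centre within 30 mm of the aim spot, face turned up so that its normal through the reference point (halfway) meets the face within 20 mm of its centre along x and along y (about 8 degrees of tilt): the camera sees the dot (all of step 2 and contact force between mirror and tray below 0.3 N and contact force between mirror and vial_stand below 0.3 N and contact force between mirror and camera_stand below 0.3 N and linear speed of mirror below 0.02 m/s and angular speed of mirror below 0.15 rad/s); the arm keeps its last pose, push and grip.
It fails at once if the vial stand is bumped (over 4 N) (contact force between vial_stand and anything else above 4 N).
It fails at once if the camera is bumped (over 4 N) (contact force between camera_stand and anything else above 4 N).
It fails at once if another thing in the tray is moved by over 40 mm (distance of any of scoop, brush, stopper0, stopper1 from where it was at the start of the episode above 0.04 m).
It fails at once if a bottle, jar or beaker is moved by over 40 mm (distance of any of wash_bottle, reagent_jar, beaker from where it was at the start of the episode above 0.04 m).
It also fails if it takes over 35 s, if anything falls off the work surface, if the arm or the gripper's body presses on something with over 40 N, if the wrist force passes 120 N, or if a joint passes its speed limit or range.

ROBOT

A 7-joint arm with a two-finger parallel gripper is mounted at the origin on the work surface. World frame = base frame: x ahead of the robot, y to its left, z up, the work surface at z = 0. Lengths are in m, angles in rad, forces in N, time in s.
With the tool pointing down it reaches from about 0.4 to 0.75 m from the base axis. Payload 19.5 kg.
Tool frame: the origin (TCP) lies at the very end of the fingers, on their centre line; the grasp point (between the pads) lies 19 mm behind it; z points along the fingers, y is the line along which they close (so a half turn about z gives the same grasp; the last joint's range is limited). The gripper opens to 85 mm and grips with 20 to 120 N. Pads are 22 mm wide; open, the fingers measure 114 mm over their backs; the gripper's body (76 mm by 85 mm) begins 54 mm behind the grasp point. The pads swing forward as they close: fully open they stand 13 mm farther back than shut.
Start: joints at [-1.203, 0.707, -0.028, 1.485, 0.022, 0.951, -0.075], TCP at [0.229, 0.527, 0.231] pointing down, gripper open.
Joint ranges: [-2.71, 2.71], [-0.32, 2.16], [-1.57, 1.52], [0, 2.45], [-1.46, 4.6], [0, 2.02], [-2.83, 2.83]. Speed limits (rad/s): [1.89, 1.89, 2.57, 2.57, 3.01, 3.01, 3.01].

INTERFACE

Orientations are given as a unit quaternion [x, y, z, w].
In Python, from station import r, camera, get_calibration gives the robot as it stands. The module is installed in compiled form; this text tells all that it offers.
- The arm moves only by the tool move_arm, never from a script. Its argument "increments" is a list of rows, each a list of 7 numbers: the shift along the tool's x, y, z scaled (see below), then the turn, a rotation vector about the tool's x, y, z scaled (see below), then the opening, from 0 (shut) to 1 (fully open). A call has 1 to 5 rows; each row is the pose to reach, as a shift and turn from the pose commanded when the call began, along the tool's axes at that moment; what a row does not reach only later rows make up. The controller multiplies each number of a shift by 0.5 m and each number of a turn by 90 degrees. A row lasts 1/10 s, in which the tool goes at most 50 mm and 8.59 degrees, less where a joint would pass 70% of its speed; a pose out of reach is approached as far as the arm can. A call with a number of a shift or a turn outside -1 to 1 is refused whole. A call with a gripper value outside its range is refused whole. The fingers move at their own pace and stop on an object; "squeeze" is the grip in N (left out, the last holds). Time passes only in rows, so rows that repeat a pose let the fingers close. It gives the time, the measured TCP pose, the force, the opening and the grip force at its end, in the units of the state.
- r.observe(): the state, without advancing time (a new reading comes with each control period).
- camera(name): name is "scene" or "top" or "wrist"; returns (picture, depth): 480x640x3 uint8, blue, green, red; 480x640 float32, m along the optical axis (not along the pixel's ray), 0 where there is no reading.
- get_calibration(name): a dict with "mtx" (3x3 intrinsics, pixels), "k1" (the pictures are not rectified: a ray, as slopes to the right and down, at radius r is drawn at 1 + k1 r^2 times it, then the intrinsics apply), "R" (3x3) and "t" (3): a world point X has camera coordinates R X + t; the wrist camera has in their place "hand_eye" (4x4, takes a point from camera to tool coordinates, whose origin is the TCP and whose axes are the flange's). Camera axes: x right, y down, z forward; pixel columns grow to the right and rows downward; lengths in m; the calibration is good to about 2 mm. A picture is of the moment at which its call begins: read the wrist's pose just before it. get_calibration takes no time and is no camera call.
- r.sign_off(): hands the job in; it is judged then, once.
The state is a dict: "time": time; "qpos": joint angles; "qd": joint speeds; "joint_torque": joint torques, N m; "position": TCP position; "tool_rot": TCP orientation; "wrist_force": force on the tool from outside, world axes, zero at the start; "torque": the same for the moment, N m; "gripper_width": finger opening in m; "grasp_force": force on a finger pad.
Only numpy, scipy, OpenCV 4.12 (cv2) and the standard library are available. Lean on these libraries where they do the work, as an engineer would, in place of code of your own. Each camera call takes 0.05 s, during which the arm holds its last target. There are 200 camera calls.

## Working session

There is one attempt and no reset: what is moved stays moved. The work goes in short steps, Python scripts to look and compute and a tool call to move; the robot and the scene stay as the last step left them, time stands still between calls to the robot, and variables do not carry over. Pictures are saved under pics/ and viewed, at most 10 in all, crops included, and the job is handed in when it is done.

Besides the shell and the picture viewer there is one more tool, called by a JSON object that holds its "api" and its "payload". move_arm: Moves the arm, as the interface text tells. Shifts and turns lie within -1 to 1; 1 stands for 0.5 m of shift or 90 degrees of turn. Its arguments: {"type":"object","properties":{"increments":{"type":"array"},"squeeze":{"type":"number"}},"required":["increments"]}

```bash
mkdir -p pics; python3 - <<'E'
from station import r,camera,get_calibration
import cv2,numpy as np
s=r.observe();print({k:np.round(v,3) for k,v in s.items()})
for n in("scene","top"):
    p,d=camera(n);cv2.imwrite(f"pics/{n}0.png",p);np.save(f"pics/{n}0.npy",d)
    c=get_calibration(n);print(n,c)
print(get_calibration("wrist"))
E
```

```text
{'time': np.float64(0.0), 'qpos': array([-1.203,  0.707, -0.028,  1.485,  0.022,  0.951, -0.076]), 'qd': array([ 0.   ,  0.001, -0.   , -0.001, -0.001, -0.002, -0.001]), 'joint_torque': array([-0.0000e+00, -8.8323e+01,  1.2350e+00, -2.3617e+01,  1.7000e-02,
        6.0000e-03,  0.0000e+00]), 'position': array([0.229, 0.527, 0.231]), 'tool_rot': array([ 0.203,  0.979, -0.001, -0.   ]), 'wrist_force': array([ 0.25 ,  0.019, -0.777]), 'torque': array([ 0.027, -0.024,  0.013]), 'grasp_force': np.float64(0.0), 'gripper_width': np.float64(0.085)}
scene {'mtx': array([[467.55627156,   0.        , 318.26174292],
       [  0.        , 467.55627156, 244.78679518],
       [  0.        ,   0.        ,   1.        ]]), 'k1': -0.0901839732598765, 'R': array([[-0.87879369,  0.47710393,  0.00966837],
       [ 0.38908296,  0.72810117, -0.5643431 ],
       [-0.27628986, -0.49217936, -0.82548373]]), 't': array([ 0.47501341, -0.03118239,  1.38718613])}
top {'mtx': array([[582.9748156 ,   0.        , 319.09072804],
       [  0.        , 582.9748156 , 232.40254767],
       [  0.        ,   0.        ,   1.        ]]), 'k1': 0.010637559133235759, 'R': array([[-0.01833894, -0.9997801 , -0.0101701 ],
       [-0.99273776,  0.01941744, -0.1187211 ],
       [ 0.11889247,  0.00791902, -0.99287556]]), 't': array([-0.05765126,  0.51308825,  1.45227041])}
{'mtx': array([[390.91754101,   0.        , 329.48583446],
       [  0.        , 390.91754101, 235.97529713],
       [  0.        ,   0.        ,   1.        ]]), 'k1': -0.0791032343029227, 'hand_eye': array([[ 5.15129498e-04, -9.58876535e-01, -2.83823052e-01,
         7.15150855e-02],
       [ 9.99998580e-01,  3.85778242e-05,  1.68463200e-03,
         2.23743455e-05],
       [-1.60440482e-03, -2.83823516e-01,  9.58875194e-01,
        -1.42457787e-01],
       [ 0.00000000e+00,  0.00000000e+00,  0.00000000e+00,
         1.00000000e+00]])}
```

View pics/top0.png

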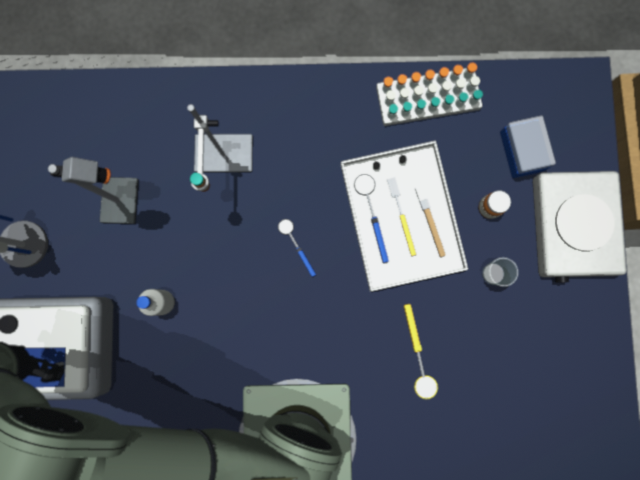

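View pics/scene0.png

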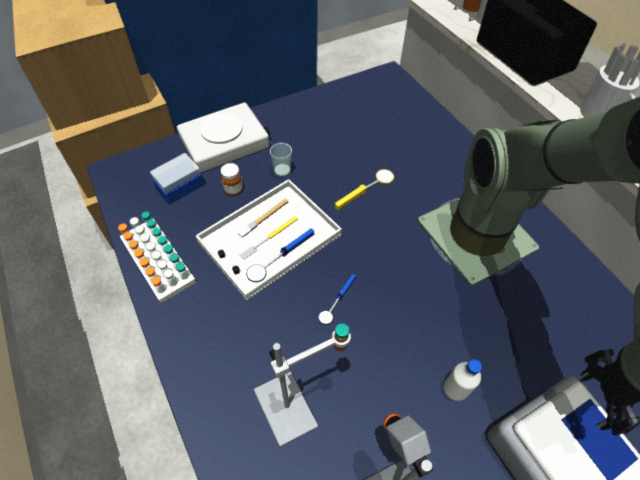

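The top view shows three mirror-like things:
- **Blue, in the tray:** disc at (365,185), handle at (380,240).
- **Small blue, on the bench:** disc at (287,227).
- **Yellow, on the bench:** disc at (426,387).

The blue one in the tray fits, as it is the larger of the blue pair and not yellow. The vial cap is at (197,180), the stand post to the upper right of it, and the camera on the left at (85,170). I'll confirm this in a crop.

```bash
cat >h.py <<'E'
import numpy as np,cv2
from station import get_calibration
def ray(n,uv):
    c=get_calibration(n)
    x,y=cv2.undistortPoints(np.array([[uv]],float),c["mtx"],np.array([c["k1"],0,0,0.]))[0,0]
    return c,np.array([x,y,1])
def onz(n,uv,z):
    c,d=ray(n,uv);o=-c["R"].T@c["t"];w=c["R"].T@d
    return o+w*(z-o[2])/w[2]
def proj(n,X):
    c=get_calibration(n)
    return cv2.projectPoints(np.atleast_2d(X).astype(float),cv2.Rodrigues(c["R"])[0],c["t"],c["mtx"],np.array([c["k1"],0,0,0.]))[0][:,0]
E
python3 - <<'E'
import cv2,numpy as np
from h import *
p=cv2.imread("pics/top0.png");s=cv2.imread("pics/scene0.png")
a=cv2.resize(p[160:285,270:400],None,fx=4,fy=4,interpolation=cv2.INTER_CUBIC)
cv2.imwrite("pics/cropA.png",a)
b=cv2.resize(p[95:235,40:260],None,fx=3.6,fy=3.6,interpolation=cv2.INTER_CUBIC)
cv2.imwrite("pics/cropB.png",b)
for nm,uv,z in [("disc",(365,185),.011),("h0",(375,219),.029),("h1",(385,261),.029),("cap",(197,180),.316)]:print(nm,onz("top",uv,z).round(4))
print("cap scene",onz("scene",(342,329),.316))
E
```

```text
disc [ 0.6359 -0.1888  0.011 ]
h0 [ 0.5437 -0.2105  0.029 ]
h1 [ 0.436  -0.2326  0.029 ]
cap [0.5921 0.1817 0.316 ]
cap scene [0.59456456 0.18605462 0.316     ]
```

View pics/cropA.png

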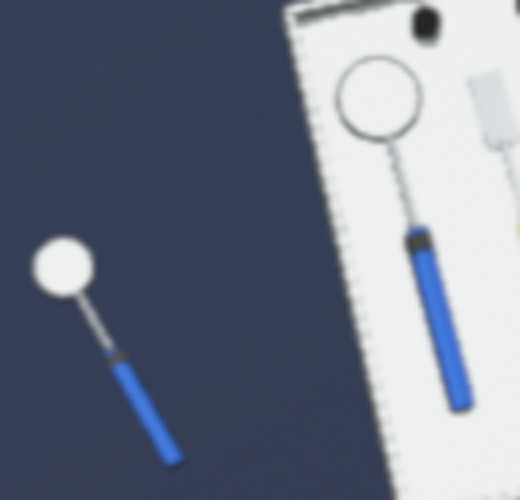

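View pics/cropB.png

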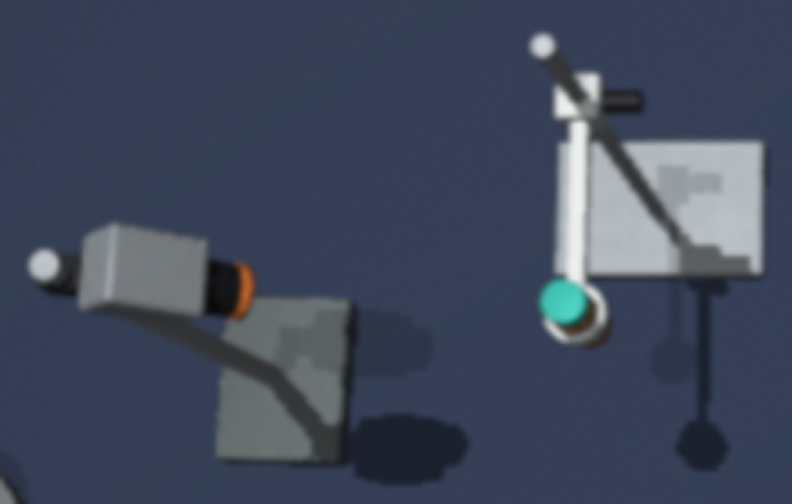

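The crop confirms it: the tray mirror's disc is about 21 px wide, the small blue one's about 15 px. The cap is at (196.9,178.6), the stand post top at (190.8,107.5), the camera post top at (52.2,168.9) and the orange ring at (107.5,175.3).

```bash
cat >>h.py <<'E'
from scipy.spatial.transform import Rotation as Ro
def rel(P,Rt):
    """scaled increments from the current pose to TCP position P, tool matrix Rt"""
    from station import r
    s=r.observe();R0=Ro.from_quat(s["tool_rot"])
    return (R0.inv().apply(P-s["position"])/.5).round(4),((R0.inv()*Ro.from_matrix(Rt)).as_rotvec()/(np.pi/2)).round(4)
E
python3 - <<'E'
from h import *
V=onz("top",(196.9,178.6),.316);V2=onz("scene",(342,329),.316)
P=onz("top",(52.2,168.9),.370);L=onz("top",(107.5,175.3),.318);S=onz("top",(190.8,107.5),.380)
B=onz("top",(146,301),.16);B2=onz("scene",(474,366),.16)
print("vial",V,V2,"post",P,np.hypot(*(P-V)[:2]),"lens",L,np.hypot(*(L-V)[:2]),"stand",S,np.hypot(*(S-V)[:2]),"bottle",B,B2)
for n in(P,L):d=n-V;print("az",np.degrees(np.arctan2(d[1],d[0])))
D=onz("top",(364.7,184.5),.011);a=onz("top",(374.2,217.5),.029);b=onz("top",(385.2,262.5),.029)
print("disc",D,a,b,"len",np.hypot(*(a-b)[:2]),"mid",(a+b)/2,"mid-disc",np.hypot(*(D-(a+b)/2)[:2]),"yaw",np.degrees(np.arctan2(*(a-b)[1::-1])),np.degrees(np.arctan2(*(D-(a+b)/2)[1::-1])))
print("scene discs",onz("scene",(257,273),.011),onz("scene",(297,242),.029))
from station import r;print(Ro.from_quat(r.observe()["tool_rot"]).as_matrix().round(3))
E
```

```text
vial [0.59510011 0.18188435 0.316     ] [0.59456456 0.18605462 0.316     ] post [0.60862818 0.45774798 0.37      ] 0.276195133877058 lens [0.60534028 0.36711864 0.318     ] 0.18551712510854793 stand [0.72561009 0.18082273 0.38      ] 0.13051430270622721 bottle [0.34586267 0.33103531 0.16      ] [0.34537825 0.34134289 0.16      ]
az 87.19252209982403
az 86.83577867482012
disc [ 0.6372797  -0.18805102  0.011     ] [ 0.54757825 -0.20858075  0.029     ] [ 0.4322256  -0.23293678  0.029     ] len 0.1178959270217349 mid [ 0.48990193 -0.22075876  0.029     ] mid-disc 0.15096358491104683 yaw 11.92254808327311 12.512925194856184
scene discs [ 0.63536183 -0.18092687  0.011     ] [ 0.49547381 -0.21035559  0.029     ]
[[-0.917  0.398 -0.   ]
 [ 0.398  0.917 -0.001]
 [ 0.    -0.001 -1.   ]]
```

{"api": "move_arm", "payload": {"increments": [[-0.614, -0.555, -0.08, 0, 0, 0, 0.5], [-0.614, -0.555, -0.08, 0, 0, 0, 0.5], [-0.614, -0.555, -0.08, 0, 0, 0, 0.5], [-0.614, -0.555, -0.08, 0, 0, 0, 0.5], [-0.614, -0.555, -0.08, 0, 0, 0, 0.5]], "squeeze": 60}}

```text
time: 0.6
position: [0.3323, 0.2989, 0.2555]
tool_rot: [0.203, 0.979, -0.0, 0.0]
wrist_force: [2.2, 1.1, 0.7]
gripper_width: 0.0426
grasp_force: 0.0
```

{"api": "move_arm", "payload": {"increments": [[-0.703, -0.826, 0, 0, 0, -0.08, 0.5], [-0.703, -0.826, 0, 0, 0, -0.16, 0.5], [-0.703, -0.826, 0, 0, 0, -0.24, 0.5], [-0.703, -0.826, 0, 0, 0, -0.32, 0.5], [-0.703, -0.826, 0, 0, 0, -0.397, 0.5]]}}

```text
time: 1.1
position: [0.3992, 0.0821, 0.2553]
tool_rot: [-0.099, 0.995, -0.0, -0.0]
wrist_force: [1.8, 0.1, 0.0]
gripper_width: 0.0428
grasp_force: 0.0
```

```bash
cat >>h.py <<'E'
def down(yaw):
    c,s=np.cos(yaw),np.sin(yaw);x=np.array([-c,-s,0]);z=np.array([0,0,-1.]);return np.stack([x,np.cross(z,x),z],1)
E
python3 -c "
from h import *
from station import r
print(r.observe()['qpos'].round(2));print(rel(np.array([.49,-.22,.16]),down(np.radians(12.2))))"
```

```text
[-0.1   0.44 -0.28  2.    0.18  0.72  1.28]
(array([-0.0586, -0.6282,  0.1907]), array([-0.0001, -0.0001, -0.0087]))
```

{"api": "move_arm", "payload": {"increments": [[-0.0586, -0.628, 0.19, 0, 0, -0.008, 0.5], [-0.0586, -0.628, 0.19, 0, 0, -0.008, 0.5], [-0.0586, -0.628, 0.19, 0, 0, -0.008, 0.5], [-0.0586, -0.628, 0.19, 0, 0, -0.008, 0.5], [-0.0586, -0.628, 0.19, 0, 0, -0.008, 0.5]]}}

```text
time: 1.6
position: [0.4669, -0.1478, 0.1825]
tool_rot: [-0.103, 0.995, 0.0, -0.0]
wrist_force: [0.7, 0.6, 0.9]
gripper_width: 0.0429
grasp_force: 0.0
```

```bash
python3 -c "
from h import *
print(rel(np.array([.49,-.22,.16]),down(np.radians(12.2))))"
```

```text
(array([-0.0156, -0.1509,  0.045 ]), array([ 0.    , -0.0002, -0.004 ]))
```

{"api": "move_arm", "payload": {"increments": [[-0.0156, -0.15, 0.045, 0, 0, -0.004, 0.5], [-0.0156, -0.15, 0.045, 0, 0, -0.004, 0.5], [-0.0156, -0.15, 0.045, 0, 0, -0.004, 0.5], [-0.0156, -0.15, 0.045, 0, 0, -0.004, 0.5]]}}

```text
time: 2.0
position: [0.4895, -0.2174, 0.1603]
tool_rot: [-0.106, 0.994, 0.0, -0.0]
wrist_force: [-0.2, -0.1, 1.1]
gripper_width: 0.0424
grasp_force: 0.0
```

```bash
python3 - <<'E'
from h import *
from station import r,camera
s=r.observe();p,d=camera("wrist");cv2.imwrite("pics/w1.png",p)
c=get_calibration("wrist");R0=Ro.from_quat(s["tool_rot"]).as_matrix()
T=np.eye(4);T[:3,:3]=R0;T[:3,3]=s["position"];W=T@c["hand_eye"];np.save("W1.npy",W)
print(s["position"],s["qpos"].round(2))
# blue handle mask, pixels -> world at handle top z=.029
h=cv2.cvtColor(p,cv2.COLOR_BGR2HSV);m=cv2.inRange(h,(100,120,60),(125,255,255))
n,l,st,ce=cv2.connectedComponentsWithStats(m)
for i in range(1,n):
  if st[i,4]>300:
    q=np.argwhere(l==i)[:,::-1].astype(float)
    u=cv2.undistortPoints(q[:,None],c["mtx"],np.array([c["k1"],0,0,0.]))[:,0]
    w=np.c_[u,np.ones(len(u))]@W[:3,:3].T;k=(.029-W[2,3])/w[:,2];X=(W[:3,3]+w*k[:,None])[:,:2]
    (cx,cy),sz,an=cv2.minAreaRect(X.astype(np.float32)*1000);print(st[i],cx,cy,sz,an)
E
```

```text
[ 0.48952199 -0.2173936   0.1603102 ] [ 0.51  0.75 -0.28  1.71  0.3   0.72  1.86]
[ 314  142   24  142 2985] 484.7662353515625 -220.58824157714844 (104.3766860961914, 15.339515686035156) 13.132316589355469
[ 564  156   26   93 1358] 435.4991149902344 -42.07330322265625 (72.95111083984375, 12.984626770019531) 29.0888729095459
```

View pics/w1.png

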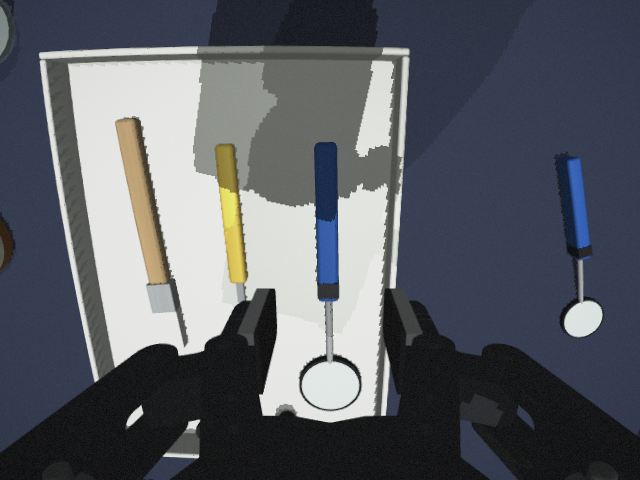

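The wrist view shows the larger blue handle running from (326,142) to its black band at (328,299), and the disc at (330,384), midway between the fingers. The grip is at about (0.491, -0.219) with yaw about 12.8°. I'll descend now.

{"api": "move_arm", "payload": {"increments": [[-0.002, -0.004, 0.302, 0, 0, -0.006, 0.5], [-0.002, -0.004, 0.302, 0, 0, -0.006, 0.5], [-0.002, -0.004, 0.302, 0, 0, -0.006, 0.5], [-0.002, -0.004, 0.302, 0, 0, -0.006, 0.5], [-0.002, -0.004, 0.302, 0, 0, -0.006, 0.5]]}}

```text
time: 2.55
position: [0.4911, -0.2179, 0.0095]
tool_rot: [-0.112, 0.994, 0.0, -0.001]
wrist_force: [0.3, 0.4, 1.0]
gripper_width: 0.0431
grasp_force: 0.0
```

{"api": "move_arm", "payload": {"increments": [[0, 0, 0, 0, 0, 0, 0], [0, 0, 0, 0, 0, 0, 0], [0, 0, 0, 0, 0, 0, 0], [0, 0, 0, 0, 0, 0, 0], [0, 0, 0, 0, 0, 0, 0]], "squeeze": 70}}

```text
time: 3.05
position: [0.4916, -0.2191, 0.011]
tool_rot: [-0.111, 0.994, -0.0, 0.001]
wrist_force: [-1.7, 1.8, 11.5]
gripper_width: 0.0142
grasp_force: 69.9
```

{"api": "move_arm", "payload": {"increments": [[0, 0, -0.04, 0, 0, 0, 0], [0, 0, -0.14, 0, 0, 0, 0], [0, 0, -0.24, 0, 0, 0, 0], [0, 0, -0.32, 0, 0, 0, 0], [0, 0, -0.36, 0, 0, 0, 0]]}}

```text
time: 3.55
position: [0.4918, -0.2194, 0.1939]
tool_rot: [-0.111, 0.994, -0.001, 0.002]
wrist_force: [0.1, -1.0, -2.2]
gripper_width: 0.0146
grasp_force: 68.5
```

{"api": "move_arm", "payload": {"increments": [[0, 0, 0, 0, 0, 0, 0], [0, 0, 0, 0, 0, 0, 0], [0, 0, 0, 0, 0, 0, 0]]}}

```text
time: 3.85
position: [0.4908, -0.219, 0.1889]
tool_rot: [-0.111, 0.994, 0.0, -0.001]
wrist_force: [-0.2, -0.6, -1.0]
gripper_width: 0.0143
grasp_force: 68.5
```

```bash
python3 - <<'E'
from h import *
from station import r,camera
s=r.observe();print(s["position"],s["grasp_force"],s["gripper_width"],s["qpos"].round(2))
p,d=camera("wrist");t,dt=camera("scene")
cv2.imwrite("pics/w2.png",np.hstack([cv2.resize(p,(480,360)),cv2.resize(t[150:330,180:340],(320,360))]))
c=get_calibration("wrist");H=c["hand_eye"];np.save("pics/w2d.npy",d);cv2.imwrite("pics/w2full.png",p)
E
```

```text
[ 0.4907767  -0.21904497  0.18894431] 68.50242018699646 0.01434072677972859 [ 0.53  0.72 -0.31  1.67  0.29  0.8   1.88]
```

View pics/w2.png

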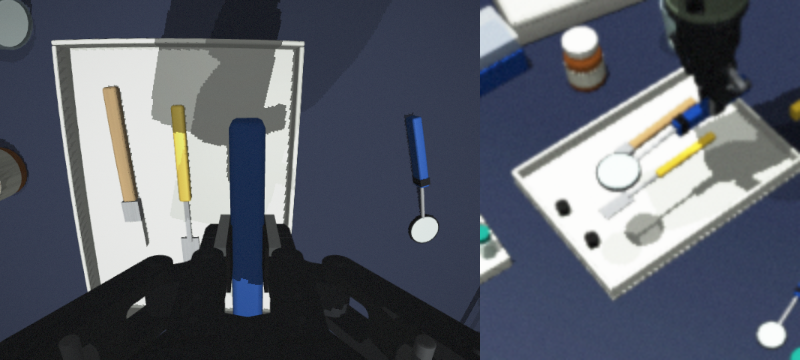

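The mirror is in the gripper and clear of the tray; in the scene picture its disc is at about (249,235). The other tools have not moved. Next I'll measure the disc in the tool frame by triangulation and depth, then plan the final pose.

```bash
cat >>h.py <<'E'
def cloud(n,d,u0,u1,v0,v1):
    c=get_calibration(n);v,u=np.mgrid[v0:v1,u0:u1];q=np.c_[u.ravel(),v.ravel()].astype(float);z=d[v0:v1,u0:u1].ravel()
    x=cv2.undistortPoints(q[:,None],c["mtx"],np.array([c["k1"],0,0,0.]))[:,0]
    return (np.c_[x,np.ones(len(x))]*z[:,None]-c["t"])@c["R"]
def disc(P):
    """centre and upward normal of the mirror disc seen in a cloud near point P"""
    from station import camera
    out=[]
    for n in("top","scene"):
        p,d=camera(n);u,v=proj(n,P)[0].astype(int)
        C=cloud(n,d,max(u-30,0),u+30,max(v-30,0),v+30);C=C[np.linalg.norm(C-P,axis=1)<.045]
        m=C.mean(0);_,_,vt=np.linalg.svd(C-m);N=vt[2]*np.sign(vt[2,2]);out.append((n,len(C),(((C.min(0)+C.max(0))/2).round(4)),m.round(4),N.round(3)))
    return out
E
cat >plan.py <<'E'
from h import *
V=np.array([.595,.184]);az=np.radians(87);lean=np.radians(23.1)
A=np.array([*V,.130]);Dt=np.array([*V,.239]);Ln=np.array([V[0]+.187*np.cos(az),V[1]+.187*np.sin(az),.311])
Hw=Dt+.295*(Ln-Dt);N=(Hw-A)/np.linalg.norm(Hw-A)
FT=np.array([-.150,0,-.0005])  # face centre in tool frame
def final(yaw,up=0.):
    x=np.array([np.cos(yaw),np.sin(yaw),0]);x[2]=-(x@N)/N[2];x/=np.linalg.norm(x)
    z=-N;R=np.stack([-x,np.cross(z,-x),z],1);return A+[0,0,up]-R@FT,R
E
python3 - <<'E'
from plan import *
from station import r
s=r.observe();R0=Ro.from_quat(s["tool_rot"]).as_matrix();P=s["position"]+R0@FT
print("expect",P)
for o in disc(P):print(o,"tool:",(R0.T@(o[3]-s["position"])).round(4),(R0.T@o[4]).round(3))
for y in(0,12,20,30,40):
    T,R=final(np.radians(y));b=T-R[:,2]*.073;e=T-R[:,2]*.25
    ts=np.linspace(.02,.35,60);L=T-np.outer(ts,R[:,2])
    dv=min(np.hypot(*(p[:2]-V)) for p in L if p[2]>.23);dl=np.linalg.norm(L-Ln,axis=1).min()
    print(y,T.round(3),"slope",np.degrees(np.arcsin(R[2,0])).round(1),"vial",dv.round(3),"lens",dl.round(3))
E
```

```text
expect [ 0.63717997 -0.18590323  0.18917899]
('top', 476, array([ 0.6307, -0.1883,  0.1889]), array([ 0.6363, -0.1877,  0.1893]), array([0.001, 0.022, 1.   ])) tool: [-0.1487 -0.0016 -0.0006] [-0.004  0.022 -1.   ]
('scene', 382, array([ 0.6289, -0.1848,  0.1866]), array([ 0.6355, -0.1838,  0.1881]), array([0.018, 0.016, 1.   ])) tool: [-0.1488  0.0024  0.0006] [-0.02   0.012 -1.   ]
0 [0.445 0.184 0.133] slope 1.3 vial 0.154 lens 0.186
12 [0.449 0.153 0.146] slope 6.3 vial 0.144 lens 0.203
20 [0.456 0.133 0.154] slope 9.4 vial 0.136 lens 0.214
30 [0.468 0.111 0.163] slope 13.0 vial 0.123 lens 0.224
40 [0.485 0.091 0.171] slope 16.1 vial 0.105 lens 0.233
```

```bash
python3 -c "
from plan import *
T,R=final(np.radians(15));print(T,rel(T,R))"
```

```text
[0.4513263  0.14531074 0.14900683] (array([-0.0836,  0.7283,  0.0805]), array([ 0.2436,  0.0765, -0.0402]))
```

{"api": "move_arm", "payload": {"increments": [[-0.01, 0.09, 0.01, 0.04, 0.013, -0.007, 0], [-0.02, 0.18, 0.02, 0.09, 0.028, -0.015, 0], [-0.031, 0.27, 0.03, 0.14, 0.044, -0.023, 0], [-0.041, 0.36, 0.04, 0.19, 0.06, -0.031, 0], [-0.05, 0.44, 0.049, 0.2436, 0.0765, -0.04, 0]]}}

```text
time: 4.55
position: [0.475, -0.0651, 0.17]
tool_rot: [-0.135, 0.978, -0.158, -0.037]
wrist_force: [1.2, 0.2, -1.7]
gripper_width: 0.0146
grasp_force: 68.6
```

```bash
python3 -c "
from plan import *
from station import r
s=r.observe();print(s['qpos'].round(2))
T,R=final(np.radians(15));print(T,rel(T,R))"
```

```text
[-0.14  0.7   0.01  1.9   0.51  0.68  1.29]
[0.4513263  0.14531074 0.14900683] (array([-0.0652,  0.4101, -0.093 ]), array([ 0.0477,  0.0081, -0.0067]))
```

{"api": "move_arm", "payload": {"increments": [[0, 0, 0, 0, 0, 0, 0], [0, 0, 0, 0, 0, 0, 0]]}}

```text
time: 4.75
position: [0.4752, -0.0649, 0.1697]
tool_rot: [-0.136, 0.978, -0.157, -0.037]
wrist_force: [0.0, -1.8, -0.4]
gripper_width: 0.0142
grasp_force: 68.7
```

```bash
python3 -c "
from plan import *
from station import r
T,R=final(np.radians(15));print(r.observe()['position'],rel(T,R))"
```

```text
[ 0.47515256 -0.0649055   0.16968984] (array([-0.0659,  0.4097, -0.0923]), array([ 0.0495,  0.0082, -0.0049]))
```

{"api": "move_arm", "payload": {"increments": [[-0.013, 0.08, -0.018, 0.012, 0.002, -0.001, 0], [-0.026, 0.16, -0.036, 0.025, 0.004, -0.002, 0], [-0.04, 0.25, -0.055, 0.0495, 0.008, -0.005, 0], [-0.053, 0.33, -0.074, 0.0495, 0.008, -0.005, 0], [-0.066, 0.41, -0.092, 0.0495, 0.008, -0.005, 0]]}}

```text
time: 5.25
position: [0.4519, 0.1449, 0.1489]
tool_rot: [-0.138, 0.97, -0.195, -0.039]
wrist_force: [0.5, -0.1, -1.6]
gripper_width: 0.0144
grasp_force: 68.8
```

{"api": "move_arm", "payload": {"increments": [[0, 0, 0, 0, 0, 0, 0], [0, 0, 0, 0, 0, 0, 0]]}}

```text
time: 5.45
position: [0.4522, 0.1434, 0.149]
tool_rot: [-0.138, 0.97, -0.195, -0.039]
wrist_force: [0.7, -1.2, -0.9]
gripper_width: 0.0144
grasp_force: 68.9
```

```bash
python3 - <<'E'
from plan import *
from station import r,camera
T,R=final(np.radians(15));s=r.observe();print(s['position'],s['qpos'].round(2),rel(T,R))
R0=Ro.from_quat(s["tool_rot"]).as_matrix();P=s["position"]+R0@FT;n=-R0[:,2]
print("face",P-A,"halfway in face",(R0.T@(Hw-P)).round(4),"vial axis",V)
for o in disc(P):print(o)
p,_=camera("scene");t,_=camera("top")
cv2.imwrite("pics/f1.png",np.hstack([cv2.resize(p[240:480,230:490],(420,388)),cv2.resize(t[90:290,60:255],(378,388))]))
E
```

```text
[0.45223465 0.14339381 0.14899493] [-0.59  0.8   0.02  1.78  0.41  0.86  0.96] (array([ 0.0008,  0.0039, -0.0015]), array([ 0.0002, -0.0005, -0.0025]))
face [ 1.07153285e-03 -2.47639196e-03  9.20029481e-05] halfway in face [ 0.0005  0.0026 -0.1423] vial axis [0.595 0.184]
('top', 396, array([0.5883, 0.1777, 0.1294]), array([0.5939, 0.1765, 0.1304]), array([0.013, 0.401, 0.916]))
('scene', 509, array([0.5876, 0.1808, 0.1284]), array([0.5943, 0.1806, 0.1291]), array([0.039, 0.38 , 0.924]))
```

View pics/f1.png

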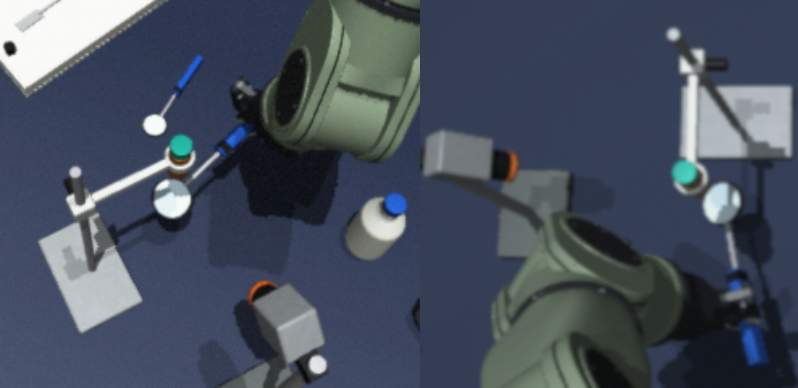

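The mirror sits under the vial. The measured normal is about (0.026, 0.39, 0.92) against the planned 23° lean, and the face is within about 4 mm of the aim spot. The stand, camera and bottle are clear. I'll make a 2 mm correction, let it settle, and hand in.

{"api": "move_arm", "payload": {"increments": [[0, 0.004, 0, 0, 0, 0, 0], [0, 0.004, 0, 0, 0, 0, 0], [0, 0.004, 0, 0, 0, 0, 0], [0, 0.004, 0, 0, 0, 0, 0], [0, 0.004, 0, 0, 0, 0, 0]]}}

```text
time: 6.15
position: [0.4513, 0.146, 0.1484]
tool_rot: [-0.139, 0.97, -0.195, -0.038]
wrist_force: [-0.4, -0.1, -2.0]
gripper_width: 0.0144
grasp_force: 68.9
```

```bash
python3 - <<'E'
from plan import *
from station import r
s=r.observe();T,R=final(np.radians(15))
print(s["time"],s["position"],np.abs(s["qd"]).max(),s["grasp_force"],rel(T,R))
if np.abs(s["qd"]).max()<.03 and np.linalg.norm(s["position"]-T)<.006: print(r.sign_off())
E
```

```text
6.15 [0.45133068 0.14598792 0.14842483] 0.0007476684600984864 68.9011824131012 (array([ 0.0005, -0.0016, -0.0005]), array([ 0.    , -0.0001, -0.0019]))
the job is handed in; nothing more can be done
None
```

I handed the job in at 6.15 s with the gripper holding the larger blue mirror still, its face centre within an estimated 5 mm of the aim spot and tilted 23° towards the camera; sign-off returned no verdict.

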